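Turn the bakery counter sign to its fresh-bread face

TASK

The bread is out of the oven: turn the two-sided sign on its stand half a turn, so that the green face with the loaf, which now looks back at the robot, looks out squarely over the brass mark on the stand's foot (the customers' side), where the red face looks now. A hidden stop in the hub blocks one of the two directions of turn after a little way, so feel which way goes and take the sign round that way; do not force it. The stand is only standing on the counter: leave it where it is and facing as it does, and leave the loaf, the jar and the mug alone.

Things in the scene. Friction and masses are not known exactly. Their poses are not given: they have to be found in the camera images.
- stand: Heavy round dark steel foot and hub of the sign, 2.3 to 3.2 kg, standing loose on the counter: foot 160 mm across, above it a hub 124 mm across up to 60 mm above the counter. Origin: centre of its underside, on the sign's turning axis. z up; +x points to the customers' side. It slides or swings round if pushed hard (some 8 N at the sign's top) or if a blocked sign is forced.
- stand_front (a point): Point on the rim of the stand's foot on the customers' side, by a small brass plate that marks this side: 80 mm from the axis along the stand's +x, 14 mm above the counter.
- sign (a joint): Sign's angle, rad, counterclockwise from above; starts within 0.12 of 0 (red face square to the stand's +x); at +3.14 or -3.14 green is. Friction 0.05 N m, no spring. A tumbler hidden in the hub blocks one way about 0.5 from zero: stops at +0.5 (then free down to -3.6) or at -0.5 (then free up to +3.6). Which, differs from run to run, cannot be seen, and does not change in a run.
- sign_top (a point): Centre of the board's top edge, on the turning axis, 182 mm above the counter. x normal to the board, out of its red face; y along its width; z up. Wood board 130 wide, 100 high, 12 thick, its lower edge 82 above the counter; red with a white bar on one face, green with a loaf picture on the other; on an 18 mm brass neck. Can be pinched from above across the top edge.
- loaf: Loose round brown loaf, 150 mm across, 72 mm high, hard; bystander. Origin: centre of its underside.
- jar: Loose closed jar, 66 mm across, 100 mm high; bystander. Origin: centre of its underside.
- mug: Loose blue mug, 76 mm across, 85 mm high, handle to its +y; bystander. Origin: centre of its underside.
There are look-alikes about, which are no part of the job. There is more than one size of the stand; the job needs the smallest.

How it is judged (in metres and radians):
At the end, for the whole second after the job is handed in: The sign has been turned half a turn: its joint within 0.2 rad (11 degrees) of +3.14 or -3.14, at rest; the stand upright, its origin within 25 mm and its front point within 30 mm of where they began; loaf, jar and mug upright and within 30 mm of where they began ((value of joint sign between 2.94 and 3.34 rad or value of joint sign between -3.34 and -2.94 rad) and velocity of joint sign between -0.05 and 0.05 rad/s and distance of stand from where it was at the start of the episode below 0.025 m and distance of each of stand_front, loaf, jar, mug from where it was at the start of the episode below 0.03 m and angle between stand's own z axis and vertical below 0.05 rad and linear speed of stand below 0.02 m/s and angle between each of loaf, jar, mug's own z axis and vertical below 0.2 rad); the robot touches nothing.
It fails at once if the stand is dragged or swung round: its front point more than 45 mm from its start (distance of stand_front from where it was at the start of the episode above 0.045 m).
It fails at once if the stand is tipped by more than 0.2 rad (angle between stand's own z axis and vertical above 0.2 rad).
It fails at once if loaf, jar or mug is pushed more than 40 mm (distance of any of loaf, jar, mug from where it was at the start of the episode above 0.04 m).
It also fails if it takes over 72 s, if anything falls off the work surface, if the arm or the gripper's body presses on something with over 40 N, if the wrist force passes 120 N, or if a joint passes its speed limit or range.

ROBOT

A 6-joint arm with a two-finger parallel gripper is mounted at the origin on the work surface. World frame = base frame: x ahead of the robot, y to its left, z up, the work surface at z = 0. Lengths are in m, angles in degrees, forces in N, time in s.
With the tool pointing down it reaches from about 0.425 to 0.925 m from the base axis. Payload 12.5 kg.
Tool frame: the origin (TCP) lies midway between the tips of the shut fingers; the grasp point (between the pads) lies 19 mm behind it; z points along the fingers, y is the line along which they close (so a half turn about z gives the same grasp; the last joint's range is limited). The gripper opens to 85 mm and grips with 20 to 120 N. Pads are 22 mm wide; open, the fingers measure 114 mm over their backs; the gripper's body (76 mm by 85 mm) begins 54 mm behind the grasp point. The pads swing forward as they close: fully open they stand 13 mm farther back than shut.
Start: joints at [67.804, 28.126, 89.318, -0, 62.55, -6.05], TCP at [0.174, 0.6, 0.231] pointing down, gripper open.
Joint ranges: [-177.58, 177.58], [-47.91, 125.51], [2.72, 160], [-65.01, 245.01], [3.68, 167.84], [-153.87, 153.87]. Speed limits (degrees/s): [127.2, 127.2, 159.86, 180, 180, 180].

INTERFACE

Orientations are given as a 3x3 rotation matrix whose columns are the frame's x, y, z axes.
In Python, from workcell import sense, cams, ticket gives the robot as it stands.
- The arm moves only by the tool carry_out, never from a script. Its argument "commands" is text: rows parted by semicolons, each of 4 numbers parted by spaces: the shift along the tool's x, y, z in m, then the turn about the tool's z in degrees. A call has 1 to 8 rows; each row shifts and turns the commanded pose from where the row before left it, along the tool's axes as they then stand; what a row does not reach is not made up. A row lasts 1/12 s, in which the tool goes at most 41.7 mm and 7.16 degrees, less where a joint would pass 70% of its speed; a pose out of reach is approached as far as the arm can. A call with a gripper value outside its range is refused whole. "gripper" is the opening, from 0 (shut) to 1 (fully open), set as the call begins (left out, the last holds). The fingers move at their own pace and stop on an object; the grip force is fixed at half the most. Time passes only in rows, so rows that do not move let the fingers close. It gives the time, the measured TCP pose, the force, the opening and the grip force at its end, in the units of the state.
- sense(): the state, without advancing time (a new reading comes with each control period).
- cams.read_camera(name): name is "scene" or "side" or "wrist"; returns a dict with "frame" (480x640x3 uint8, red, green, blue), "intrinsics" (3x3 intrinsics, pixels), "dist_coeffs" ([k1, k2, p1, p2, k3] as OpenCV has them; the pictures are not rectified), "origin" and "attitude" of the camera in the world. Camera axes: x right, y up, looking along -z (the intrinsics and any distortion apply to the point x, -y, -z); pixel columns grow to the right and rows downward; lengths in m; the calibration is good to about 2 mm. A picture is of the moment at which its call begins. There is no depth.
- ticket.close_job(): hands the job in; it is judged then, once.
The state is a dict: "time": time; "joint_positions": joint angles; "dq": joint speeds; "tau": joint torques, N m; "tool_pos": TCP position; "tcp_rot": TCP orientation; "force": force on the tool from outside, world axes, zero at the start; "wrist_torque": the same for the moment, N m; "finger_gap": finger opening in m; "gripper_force": force on a finger pad.
Only numpy, scipy, OpenCV 4.12 (cv2) and the standard library are available. Lean on these libraries where they do the work, as an engineer would, in place of code of your own. Each camera call takes 0.05 s, during which the arm holds its last target. There are 200 camera calls.

## Working session

There is one attempt and no reset: what is moved stays moved. The work goes in short steps, Python scripts to look and compute and a tool call to move; the robot and the scene stay as the last step left them, time stands still between calls to the robot, and variables do not carry over. Pictures are saved under pics/ and viewed, at most 10 in all, crops included, and the job is handed in when it is done.

Besides the shell and the picture viewer there is one more tool, called after "Emit:" by a JSON object that holds its "name" and its "arguments", one argument or row to a line. carry_out: Moves the arm, as the interface text tells. Its arguments: {"type":"object","properties":{"commands":{"type":"string"},"gripper":{"type":"number"}},"required":["commands"]}

```bash
mkdir -p pics; cat > h.py <<'E'
import numpy as np, cv2
from workcell import sense, cams, ticket
def grab(n):
    d=cams.read_camera(n); return d
def save(d,f): cv2.imwrite('pics/'+f,d['frame'][:,:,::-1])
def ray(d,px):
    p=cv2.undistortPoints(np.array(px,float).reshape(-1,1,2),np.array(d['intrinsics']),np.array(d['dist_coeffs']))[:,0]
    v=np.c_[p[:,0],-p[:,1],-np.ones(len(p))]@np.array(d['attitude']).T
    return np.array(d['origin']),v
def onz(d,px,z):
    o,v=ray(d,px); return o+v*((z-o[2])/v[:,2])[:,None]
def proj(d,P):
    q=(np.atleast_2d(P)-np.array(d['origin']))@np.array(d['attitude']); q=q*[1,-1,-1]
    return cv2.projectPoints(q,np.zeros(3),np.zeros(3),np.array(d['intrinsics']),np.array(d['dist_coeffs']))[0][:,0]
E
python3 - <<'E'
from h import *
a=grab('scene');b=grab('side');save(a,'scene.png');save(b,'side.png')
for d in(a,b):print(d['origin'],np.round(d['attitude'],3).tolist(),d['intrinsics'][0])
s=sense();print(s['tcp_rot'],s['time'])
E
```

```text
[1.20985002 0.21617555 0.93880146] [[-0.175, -0.755, 0.632], [0.984, -0.124, 0.124], [-0.016, 0.644, 0.765]] [483.95304159   0.         309.69872687]
[ 0.43965734 -0.72925026  0.91700443] [[0.994, 0.075, -0.081], [-0.11, 0.686, -0.719], [0.001, 0.724, 0.69]] [594.23602282   0.         328.78158498]
[[-9.60565234e-01  2.78054462e-01 -3.84383840e-04]
 [ 2.78054704e-01  9.60564805e-01 -9.15046917e-04]
 [ 1.14792710e-04 -9.85841991e-04 -9.99999507e-01]] 0.1
```

View pics/scene.png

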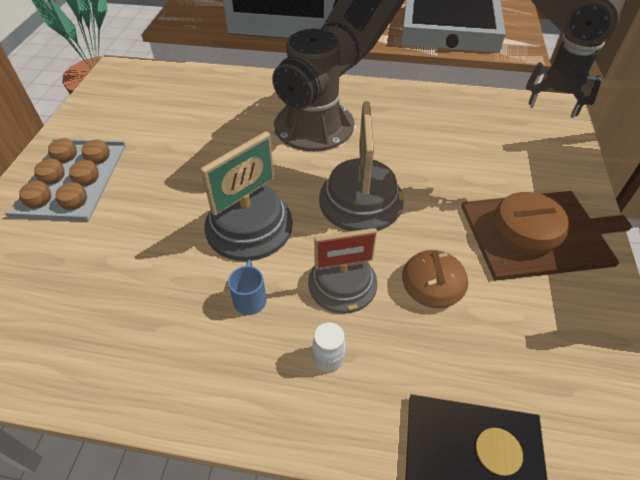

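View pics/side.png

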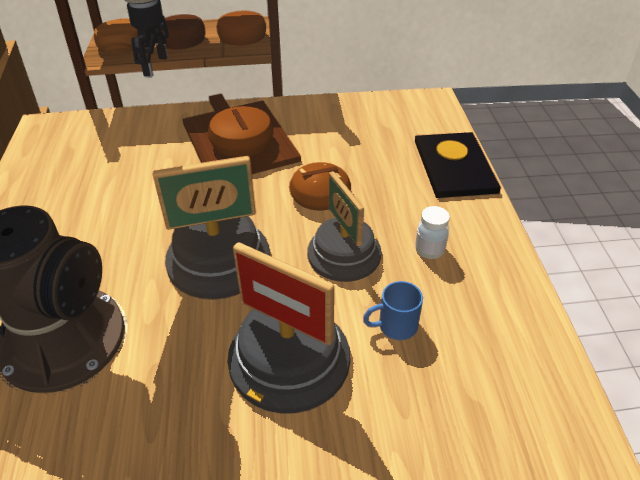

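Scene view candidates: sign at (240,175) facing green on a big stand, sign at (365,150) edge-on on a big stand, and the small one at (345,250), red with the brass mark at (352,307). In the side view they are at (205,195), (285,295) and (345,215). The small one fits the description. Loaf is at scene (435,278), jar (329,347), mug (248,290). Next, a close crop of the small one.

```bash
python3 - <<'E'
from h import *
a=cv2.imread('pics/scene.png')[220:320,300:400];b=cv2.imread('pics/side.png')[165:285,295:395]
f=lambda i:cv2.resize(i,(400,i.shape[0]*4),interpolation=cv2.INTER_CUBIC)
A=f(a);B=f(b);A=cv2.copyMakeBorder(A,0,80,0,0,cv2.BORDER_CONSTANT)
cv2.imwrite('pics/crop.png',np.hstack([A,B]))
E
```

```text
(no output)
```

View pics/crop.png

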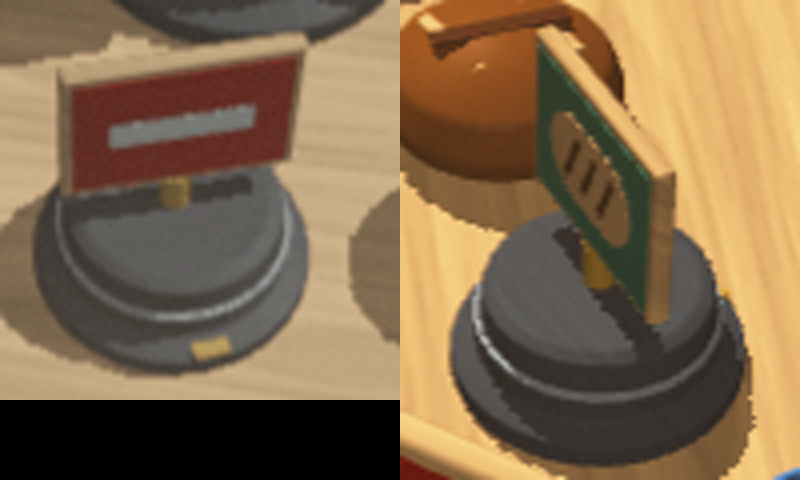

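The crop shows the small sign: red face and brass plate at scene (353,307), green loaf face towards the robot. The board's top corners are readable in both views.

```bash
python3 - <<'E'
from h import *
a=grab('scene');b=grab('side')
pa=np.array([[68,83],[58,68],[305,52],[300,36]])/4+[300,220]   # redL,backL,redR,backR
pb=(np.array([[675,172],[648,180],[556,28],[538,38]])-[400,0])/4+[295,165] # red/near, green/near, red/far, green/far
for d,p in((a,pa),(b,pb)):
    P=onz(d,p,.182);print(P.round(4).tolist());print('ctr',P.mean(0).round(4),'w',np.linalg.norm(P[0]-P[2]),'t',np.linalg.norm(P[0]-P[1]))
    y=(P[2]+P[3]-P[0]-P[1])[:2];print('ang of width',np.degrees(np.arctan2(y[1],y[0])))
m=onz(a,[[300+211/4,220+345/4]],.014);print('brass',m)
# foot: dark mask in scene, lower contour
for d,(x0,y0,x1,y1) in((a,(300,262,385,320)),(b,(300,225,390,285))):
    pass
# bystanders
def tri(p,q):
    o1,v1=ray(a,[p]);o2,v2=ray(b,[q]);v1=v1[0];v2=v2[0]
    s=np.linalg.lstsq(np.c_[v1,-v2],o2-o1,rcond=None)[0];A=o1+s[0]*v1;B=o2+s[1]*v2;return ((A+B)/2).round(4),np.linalg.norm(A-B).round(4)
print('jar top',tri((329,335),(435,216)),'mug top',tri((248,278),(402,297)),'loaf',tri((435,278),(320,186)))
print('neck bottom',onz(a,[[300+174/4,220+205/4]],.06))
E
```

```text
[[0.6047, 0.1117, 0.182], [0.5958, 0.1051, 0.182], [0.5651, 0.2273, 0.182], [0.5548, 0.2239, 0.182]]
ctr [0.5801 0.167  0.182 ] w 0.1222417917555926 t 0.011032539516240827
ang of width 108.98028129241754
[[0.6002, 0.1099, 0.182], [0.5867, 0.1056, 0.182], [0.5573, 0.227, 0.182], [0.5473, 0.2198, 0.182]]
ctr [0.5729 0.1656 0.182 ] w 0.12474766755056224 t 0.014215556675117109
ang of width 109.58206282776362
brass [[0.64132004 0.1972139  0.014     ]]
jar top (array([0.7632, 0.1624, 0.0987]), np.float64(0.0031)) mug top (array([ 0.6527, -0.0318,  0.0833]), np.float64(0.0032)) loaf (array([0.5435, 0.3737, 0.0283]), np.float64(0.0041))
neck bottom [[0.58354785 0.16727568 0.06      ]]
```

```bash
python3 - <<'E'
from h import *
a=grab('scene');b=grab('side')
def tri(p,q):
    o1,v1=ray(a,[p]);o2,v2=ray(b,[q]);v1=v1[0];v2=v2[0]
    s=np.linalg.lstsq(np.c_[v1,-v2],o2-o1,rcond=None)[0];A=o1+s[0]*v1;B=o2+s[1]*v2;return ((A+B)/2).round(4),np.linalg.norm(A-B).round(4)
# scene sign at (365,150) edge-on <-> side (205,195) ; scene (240,175) <-> side (285,295)
print('edge-on near end',tri((368,130),(253,160)),'far end',tri((365,104),(157,172)))
print('green L',tri((207,172),(333,287)),'R',tri((271,138),(237,248)))
# brass plate by colour
im=a['frame'];h=cv2.cvtColor(im,cv2.COLOR_RGB2HSV)[295:315,335:370]
m=cv2.inRange(h,(15,150,120),(32,255,255));ys,xs=np.nonzero(m);print(len(xs),xs.mean()+335,ys.mean()+295,xs.min()+335,xs.max()+335,ys.min()+295,ys.max()+295)
s=sense();q=np.radians(s['joint_positions']);print(s['tool_pos'])
# shift in tool axes to hover
R=np.array(s['tcp_rot'])
print('shift',R.T@(np.array([.577,.166,.260])-s['tool_pos']),'yaw y',np.degrees(np.arctan2(R[1,1],R[0,1])))
E
```

```text
edge-on near end (array([0.3896, 0.1751, 0.2814]), np.float64(0.0364)) far end (array([0.2235, 0.1664, 0.253 ]), np.float64(0.0081))
green L (array([ 0.5118, -0.138 ,  0.2469]), np.float64(0.0017)) R (array([ 0.3688, -0.0324,  0.2386]), np.float64(0.0033))<stdin>:11: RuntimeWarning: Mean of empty slice.
  ret = ret.dtype.type(ret / rcount)
Traceback (most recent call last):
ValueError: zero-size array to reduction operation minimum which has no identity
```

Emit:
{"name": "carry_out", "arguments": {
  "commands": "0 0 -0.03 0; -0.032 -0.019 0 0; -0.032 -0.019 0 0; -0.032 -0.019 0 0; -0.032 -0.019 0 0; -0.032 -0.019 0 0; -0.032 -0.019 0 0; -0.032 -0.019 0 0"
}}

```text
time: 0.97
tool_pos: [0.3529, 0.4089, 0.2614]
tcp_rot: [[-0.961, 0.278, 0.0], [0.278, 0.961, 0.0], [-0.0, 0.0, -1.0]]
force: [0.4, 1.5, -0.9]
finger_gap: 0.0856
gripper_force: 0.0
```

Emit:
{"name": "carry_out", "arguments": {
  "commands": "-0.032 -0.019 0 0; -0.032 -0.019 0 0; -0.032 -0.019 0 0; -0.032 -0.019 0 0; -0.032 -0.019 0 0; -0.032 -0.019 0 0; -0.032 -0.019 0 0; -0.03 -0.019 0 0"
}}

```text
time: 1.63
tool_pos: [0.5549, 0.192, 0.2613]
tcp_rot: [[-0.96, 0.278, 0.0], [0.278, 0.96, 0.0], [-0.0, 0.0, -1.0]]
force: [0.7, -0.6, 0.3]
finger_gap: 0.0858
gripper_force: 0.0
```

Emit:
{"name": "carry_out", "arguments": {
  "commands": "0 0 0 7;0 0 0 7;0 0 0 7;0 0 0 7;0 0 0 7;0 0 0 7;0 0 0 7;0 0 0 5.5"
}}

```text
time: 2.3
tool_pos: [0.5536, 0.1937, 0.2613]
tcp_rot: [[-0.325, 0.946, -0.0], [0.946, 0.325, 0.0], [0.0, -0.0, -1.0]]
force: [-0.8, -0.1, 0.3]
finger_gap: 0.0852
gripper_force: 0.0
```

```bash
python3 - <<'E'
from h import *
d=grab('wrist');save(d,'w1.png');print(d['origin'],np.round(d['attitude'],3).tolist())
s=sense();R=np.array(s['tcp_rot']);print(s['tool_pos'],s['joint_positions'],'yaw y',np.degrees(np.arctan2(R[1,1],R[0,1])))
E
```

```text
[0.5297096  0.26498107 0.40476463] [[0.946, -0.31, -0.095], [0.325, 0.904, 0.279], [-0.0, -0.294, 0.956]]
[0.55362942 0.19365975 0.26125745] [ 1.28261819e+01  2.33323537e+01  9.26917069e+01  6.27249915e-03
  6.39809707e+01 -5.85253718e+00] yaw y 18.675967498973254
```

View pics/w1.png

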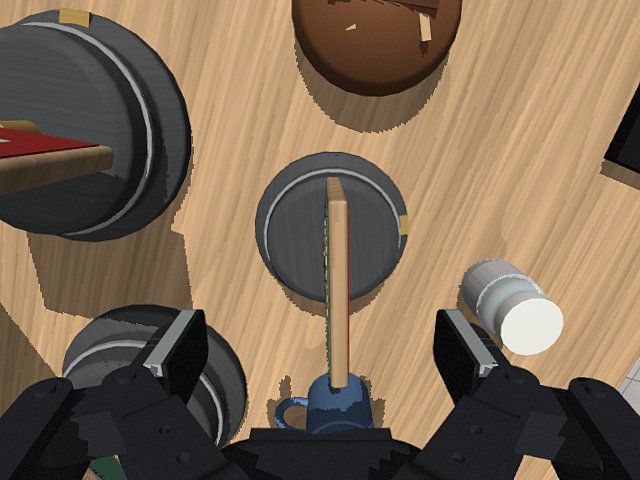

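Wrist view: the board's top edge runs from (338,194) to (339,387), foot circle roughly centred at (332,230), brass plate at (404,225), jar (530,325) and mug (340,405) nearby.

```bash
python3 - <<'E'
from h import *
d=grab('wrist');im=d['frame']
P=onz(d,[[329.5,387],[348,387],[330,193],[346,193]],.182);print(P.round(4).tolist())
c=P.mean(0);y=(P[2]+P[3]-P[0]-P[1])[:2];print('ctr',c,'width',np.linalg.norm(y)/2,'t',np.linalg.norm(P[0]-P[1]),'normal yaw',np.degrees(np.arctan2(y[1],y[0]))-90)
# foot disc: dark low-saturation pixels, outer rim fit at z~0.014
h=cv2.cvtColor(im,cv2.COLOR_RGB2HSV)
roi=np.zeros(im.shape[:2],np.uint8);roi[145:310,248:418]=1
m=((h[...,1]<60)&(h[...,2]<120)&(roi>0)).astype(np.uint8)
pts=[]
for r in range(160,240,4):
    xs=np.nonzero(m[r])[0]; pts+=[(xs.min(),r),(xs.max()+1,r)]
Q=onz(d,pts,.012)[:,:2]
from scipy.optimize import least_squares
f=least_squares(lambda p:np.hypot(*(Q-p[:2]).T)-p[2],[.577,.166,.08],loss='soft_l1',f_scale=.001);print('foot',f.x,abs(f.fun).max())
b=cv2.inRange(h,(15,130,120),(32,255,255))[208:242,395:414];ys,xs=np.nonzero(b);print(len(xs),xs.min()+395,xs.max()+395,ys.min()+208,ys.max()+208)
B=onz(d,[[404.5,225]],.014)[0];v=B[:2]-f.x[:2];print('brass',B,np.hypot(*v),'dir',np.degrees(np.arctan2(v[1],v[0])))
s=sense();R=np.array(s['tcp_rot']);t=np.r_[(c[:2]+f.x[:2])/2,.153];print('shift to axis',R.T@(t-s['tool_pos']),R.T@(np.r_[c[:2],.153]-s['tool_pos']))
E
```

```text
[[0.591, 0.1038, 0.182], [0.6029, 0.1078, 0.182], [0.5481, 0.2291, 0.182], [0.5567, 0.2321, 0.182]]
ctr [0.57468231 0.16821253 0.182     ] width 0.13247042674289872 t 0.012554557904883832 normal yaw 19.658718326751085
foot [0.57513221 0.16706483 0.07850928] 0.009125012793578247
147 399 408 215 233
brass [0.64537303 0.19515694 0.014     ] 0.07565010496356107 dir 21.79844161427516
shift to axis [-0.03157504  0.01147686  0.10828779] [-0.03095911  0.01145375  0.10828785]
```

Foot centre, board centre, width (132 mm) and thickness agree. Axis at (0.575, 0.1675), board normal at 19.7°, stand front at about 22°. Descend and pinch.

Emit:
{"name": "carry_out", "arguments": {
  "commands": "-0.0315 0.0115 0 0; 0 0 0 -1; 0 0 0.03 0; 0 0 0.03 0; 0 0 0.025 0; 0 0 0.015 0; 0 0 0.008 0; 0 0 0 0"
}}

```text
time: 3.07
tool_pos: [0.5744, 0.1677, 0.1518]
tcp_rot: [[-0.35, 0.937, -0.003], [0.937, 0.35, -0.0], [0.001, -0.003, -1.0]]
force: [-0.5, 0.4, -0.5]
finger_gap: 0.0851
gripper_force: 0.0
```

```bash
python3 - <<'E'
from h import *
s=sense();R=np.array(s['tcp_rot']);print(s['tool_pos'],'yaw y',np.degrees(np.arctan2(R[1,1],R[0,1])),R.T@(np.array([.575,.1678,.153])-s['tool_pos']),s['force'],s['wrist_torque'])
E
```

```text
[0.5744423  0.16768588 0.15179511] yaw y 20.48110788029205 [-8.75649507e-05  5.59324696e-04 -1.20636355e-03] [-0.48466111  0.36764535 -0.47162578] [-5.73781368e-02  3.13776188e-03 -6.61311995e-05]
```

Emit:
{"name": "carry_out", "arguments": {
  "commands": "0 0 0 0.5;0 0 0 0;0 0 0 0;0 0 0 0;0 0 0 0;0 0 0 0",
  "gripper": 0.25
}}

```text
time: 3.57
tool_pos: [0.5751, 0.1678, 0.1537]
tcp_rot: [[-0.34, 0.94, 0.001], [0.94, 0.34, 0.0], [-0.0, 0.001, -1.0]]
force: [-0.2, -0.4, 0.2]
finger_gap: 0.0211
gripper_force: 0.0
```

Emit:
{"name": "carry_out", "arguments": {
  "commands": "0 0 0 0;0 0 0 0;0 0 0 0;0 0 0 0",
  "gripper": 0
}}

```text
time: 3.9
tool_pos: [0.5746, 0.1677, 0.1537]
tcp_rot: [[-0.34, 0.941, -0.0], [0.941, 0.34, -0.0], [0.0, -0.0, -1.0]]
force: [-3.7, -1.3, 5.3]
finger_gap: 0.0109
gripper_force: 58.9
```

```bash
cat > st.py <<'E'
from h import *
s=sense();R=np.array(s['tcp_rot']);print(s['time'],np.round(s['tool_pos'],4),'yaw y',np.degrees(np.arctan2(R[1,1],R[0,1])).round(2),'F',np.round(s['force'],1),'T',np.round(s['wrist_torque'],3),'gap',s['finger_gap'],'q',np.round(s['joint_positions'],1))
E
python3 st.py
```

```text
3.9 [0.5746 0.1677 0.1537] yaw y 19.85 F [-3.7 -1.3  5.3] T [-0.201  0.581 -0.069] gap 0.010866016601890958 q [ 9.9 30.9 97.8  0.  51.2 -9.9]
```

Gripped. Feel counterclockwise first (negative tool turn), easing the sideways load slightly.

Emit:
{"name": "carry_out", "arguments": {
  "commands": "0 -0.001 -0.0005 0;0 0 0 -2;0 0 0 -2;0 0 0 -2;0 0 0 -2;0 0 0 -2;0 0 0 0"
}}

```text
time: 4.48
tool_pos: [0.5742, 0.1675, 0.1537]
tcp_rot: [[-0.499, 0.866, 0.0], [0.866, 0.499, 0.0], [-0.0, 0.0, -1.0]]
force: [1.5, 0.2, -1.6]
finger_gap: 0.0111
gripper_force: 59.5
```

```bash
python3 st.py
```

```text
4.4833 [0.5742 0.1675 0.1537] yaw y 29.95 F [ 1.5  0.2 -1.6] T [ 0.105 -0.17   0.055] gap 0.011101492660220109 q [  9.9  30.9  97.9   0.   51.1 -20. ]
```

Emit:
{"name": "carry_out", "arguments": {
  "commands": "0 0 0 -2;0 0 0 -2;0 0 0 -2;0 0 0 -2;0 0 0 -2;0 0 0 -2;0 0 0 -2;0 0 0 0"
}}

```text
time: 5.15
tool_pos: [0.5738, 0.1672, 0.1537]
tcp_rot: [[-0.693, 0.721, -0.001], [0.721, 0.693, -0.0], [0.0, -0.001, -1.0]]
force: [-1.6, -3.7, 0.3]
finger_gap: 0.0113
gripper_force: 59.8
```

```bash
python3 st.py
```

```text
5.15 [0.5738 0.1672 0.1537] yaw y 43.88 F [-1.6 -3.7  0.3] T [-0.317  0.214 -0.   ] gap 0.011252454368599592 q [  9.9  30.9  98.   -0.   51.2 -34. ]
```

Emit:
{"name": "carry_out", "arguments": {
  "commands": "0 0 0 -1;0 0 0 -1;0 0 0 -1;0 0 0 -1;0 0 0 -1;0 0 0 0"
}}

```text
time: 5.65
tool_pos: [0.5737, 0.1671, 0.1537]
tcp_rot: [[-0.754, 0.657, -0.001], [0.657, 0.754, -0.001], [0.0, -0.001, -1.0]]
force: [-4.1, -4.7, 1.4]
finger_gap: 0.0112
gripper_force: 60.0
```

```bash
python3 st.py
```

```text
5.65 [0.5737 0.1671 0.1537] yaw y 48.93 F [-4.1 -4.7  1.4] T [-0.676  0.523  0.008] gap 0.011174578068903976 q [  9.9  30.9  98.   -0.   51.2 -39. ]
```

Emit:
{"name": "carry_out", "arguments": {
  "commands": "0 0 0 -1;0 0 0 -1;0 0 0 0"
}}

```text
time: 5.9
tool_pos: [0.5736, 0.1671, 0.1537]
tcp_rot: [[-0.776, 0.63, -0.001], [0.63, 0.776, -0.001], [0.0, -0.001, -1.0]]
force: [-4.5, -5.4, 2.2]
finger_gap: 0.0112
gripper_force: 60.0
```

```bash
python3 st.py
```

```text
5.9 [0.5736 0.1671 0.1537] yaw y 50.92 F [-4.5 -5.4  2.2] T [-0.765  0.539  0.074] gap 0.011215823579624104 q [  9.9  30.9  98.   -0.   51.2 -41. ]
```

Emit:
{"name": "carry_out", "arguments": {
  "commands": "0 0 0 -1;0 0 0 -1;0 0 0 0"
}}

```text
time: 6.15
tool_pos: [0.5736, 0.167, 0.1537]
tcp_rot: [[-0.798, 0.603, -0.001], [0.603, 0.798, -0.001], [0.001, -0.001, -1.0]]
force: [-4.6, -5.6, 1.4]
finger_gap: 0.0109
gripper_force: 60.1
```

```bash
python3 st.py
```

```text
6.15 [0.5736 0.167  0.1537] yaw y 52.93 F [-4.6 -5.6  1.4] T [-0.765  0.578  0.009] gap 0.010883244578002228 q [  9.9  30.9  98.   -0.   51.2 -43. ]
```

Sideways load grows though the turning torque is nil: my centre is a few mm off the axis. Open slightly, recentre, regrip.

Emit:
{"name": "carry_out", "arguments": {
  "commands": "0 0 0 0;0 0 0 0;0 0 0 0;-0.0034 -0.0012 0 0;0 0 0 0",
  "gripper": 0.3
}}

```text
time: 6.57
tool_pos: [0.5765, 0.1642, 0.1539]
tcp_rot: [[-0.797, 0.604, 0.001], [0.604, 0.797, 0.0], [-0.0, 0.0, -1.0]]
force: [1.0, -0.7, -0.6]
finger_gap: 0.0256
gripper_force: 0.0
```

```bash
python3 st.py; python3 - <<'E'
from h import *
d=grab('wrist');save(d,'w2.png')
E
```

```text
6.5667 [0.5765 0.1642 0.1539] yaw y 52.85 F [ 1.  -0.7 -0.6] T [-0.035 -0.005  0.028] gap 0.025622796100715155 q [  9.6  31.   97.8   0.   51.2 -43.3]
```

View pics/w2.png

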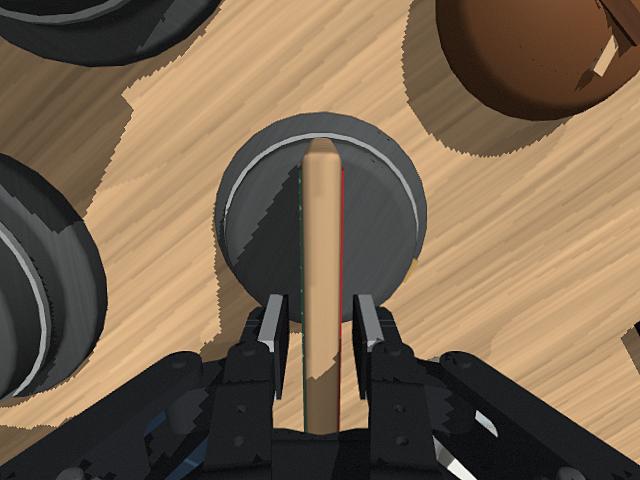

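Board runs upright at x≈322 between the pads (287 and 357), brass just visible at (412,268). The board has turned relative to the foot; check the stand's heading.

```bash
cat > foot.py <<'E'
from h import *
from scipy.optimize import least_squares
def foot(d,box,rows,skip=None):
    h=cv2.cvtColor(d['frame'],cv2.COLOR_RGB2HSV);x0,y0,x1,y1=box
    m=((h[...,1]<60)&(h[...,2]<120));pts=[]
    for r in rows:
        xs=np.nonzero(m[r,x0:x1])[0]+x0; pts+=[(xs.min(),r),(xs.max()+1,r)]
    Q=onz(d,pts,.012)[:,:2]
    f=least_squares(lambda p:np.hypot(*(Q-p[:2]).T)-p[2],[.577,.166,.08],loss='soft_l1',f_scale=.001)
    return f.x,np.median(abs(f.fun))
E
python3 - <<'E'
from foot import *
d=grab('wrist')
f,e=foot(d,(210,100,430,330),range(125,240,5));print('foot',f,e)
B=onz(d,[[412,268]],.014)[0][:2];v=B-f[:2];print(B,np.hypot(*v),np.degrees(np.arctan2(v[1],v[0])))
P=onz(d,[[303,165],[341,165],[304,430],[340,430]],.182)
y=(P[0]+P[1]-P[2]-P[3])[:2];print('far end etc',P.round(4).tolist(),'normal',np.degrees(np.arctan2(y[1],y[0]))-90)
far=P[:2].mean(0)[:2];print('axis from far end',far-.065*y/np.hypot(*y))
E
```

```text
foot [0.5759954  0.16583477 0.0795825 ] 0.00022688304135062842
[0.64690677 0.20058705] 0.07896926049226384 26.10857187100224
far end etc [[0.5237, 0.1985, 0.182], [0.5304, 0.2073, 0.182], [0.5996, 0.1397, 0.182], [0.6076, 0.1503, 0.182]] normal 52.878802366670584
axis from far end [0.57892158 0.16364877]
```

Emit:
{"name": "carry_out", "arguments": {
  "commands": "0 0.0008 0 0;0 0 0 0;0 0 0 0;0 0 0 0;0 0 0 0",
  "gripper": 0
}}

```text
time: 7.08
tool_pos: [0.5763, 0.1648, 0.1539]
tcp_rot: [[-0.797, 0.604, -0.0], [0.604, 0.797, -0.0], [0.0, -0.0, -1.0]]
force: [-3.5, -4.4, 4.3]
finger_gap: 0.0109
gripper_force: 60.2
```

```bash
python3 st.py
```

```text
7.0833 [0.5763 0.1648 0.1539] yaw y 52.85 F [-3.5 -4.4  4.3] T [-0.69   0.463  0.033] gap 0.010946282793701011 q [  9.7  31.   97.7  -0.   51.3 -43.2]
```

Emit:
{"name": "carry_out", "arguments": {
  "commands": "0 0 0 -1;0 0 0 -1;0 0 0 0"
}}

```text
time: 7.33
tool_pos: [0.5764, 0.1649, 0.1539]
tcp_rot: [[-0.818, 0.575, -0.0], [0.575, 0.818, -0.0], [0.0, -0.0, -1.0]]
force: [-3.0, -3.7, 3.7]
finger_gap: 0.011
gripper_force: 60.2
```

```bash
python3 st.py
```

```text
7.3333 [0.5764 0.1649 0.1539] yaw y 54.92 F [-3.  -3.7  3.7] T [-0.658  0.468  0.012] gap 0.01096409053317484 q [  9.7  31.   97.7  -0.   51.3 -45.3]
```

Emit:
{"name": "carry_out", "arguments": {
  "commands": "0 0 0 -1;0 0 0 -1;0 0 0 0"
}}

```text
time: 7.58
tool_pos: [0.5764, 0.1649, 0.1539]
tcp_rot: [[-0.838, 0.546, -0.0], [0.546, 0.838, -0.0], [0.0, -0.0, -1.0]]
force: [-2.0, -4.6, 4.0]
finger_gap: 0.0109
gripper_force: 60.3
```

```bash
python3 st.py
```

```text
7.5833 [0.5764 0.1649 0.1539] yaw y 56.94 F [-2.  -4.6  4. ] T [-0.665  0.442  0.042] gap 0.010942254204172192 q [  9.7  31.   97.7  -0.   51.3 -47.3]
```

Emit:
{"name": "carry_out", "arguments": {
  "commands": "0 -0.0006 0 -1;0 0 0 -1;0 0 0 -1;0 0 0 0"
}}

```text
time: 7.92
tool_pos: [0.5764, 0.1649, 0.1539]
tcp_rot: [[-0.866, 0.501, 0.001], [0.501, 0.866, 0.001], [-0.0, 0.001, -1.0]]
force: [-0.3, 1.6, 3.5]
finger_gap: 0.0114
gripper_force: 60.2
```

```bash
python3 st.py
```

```text
7.9167 [0.5764 0.1649 0.1539] yaw y 59.96 F [-0.3  1.6  3.5] T [0.238 0.043 0.051] gap 0.011371964714041753 q [  9.6  31.   97.7   0.   51.2 -50.3]
```

Emit:
{"name": "carry_out", "arguments": {
  "commands": "0 0 0 -2;0 0 0 -2;0 0 0 -2;0 0 0 0"
}}

```text
time: 8.25
tool_pos: [0.5765, 0.165, 0.154]
tcp_rot: [[-0.913, 0.407, 0.001], [0.407, 0.913, 0.001], [-0.001, 0.001, -1.0]]
force: [0.5, 2.8, 3.8]
finger_gap: 0.011
gripper_force: 60.1
```

```bash
python3 st.py; python3 - <<'E'
from h import *
d=grab('scene');a=d['frame'][220:320,300:400];b=cv2.imread('pics/scene.png')[220:320,300:400]
f=lambda i:cv2.resize(i,(400,400),interpolation=cv2.INTER_CUBIC)
cv2.imwrite('pics/cmp.png',np.hstack([f(b),f(a[:,:,::-1])]))
E
```

```text
8.25 [0.5765 0.165  0.154 ] yaw y 65.95 F [0.5 2.8 3.8] T [ 0.469 -0.099  0.084] gap 0.011039897062946032 q [  9.6  31.   97.7   0.   51.2 -56.3]
```

View pics/cmp.png

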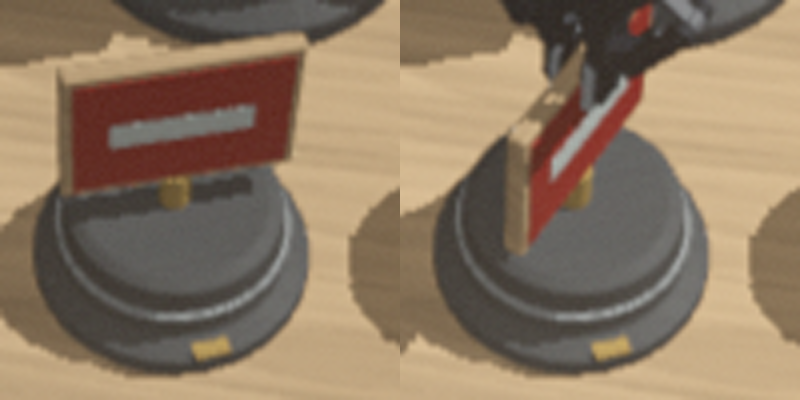

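The stand has not moved (brass plate at the same (211,348) in both crops) and the sign is at about 42°, past the stop angle. Counterclockwise is free, so go on.

Emit:
{"name": "carry_out", "arguments": {
  "commands": "0 0.0003 0 -3;0 0 0 -3;0 0 0 -3;0 0 0 -3;0 0 0 -3;0 0 0 -3;0 0 0 -3;0 0 0 0"
}}

```text
time: 8.97
tool_pos: [0.5765, 0.1654, 0.1539]
tcp_rot: [[-0.999, 0.054, 0.001], [0.054, 0.999, 0.001], [-0.001, 0.001, -1.0]]
force: [0.3, 6.1, 3.1]
finger_gap: 0.0108
gripper_force: 60.2
```

```bash
python3 st.py
```

```text
8.9667 [0.5765 0.1654 0.1539] yaw y 86.92 F [0.3 6.1 3.1] T [ 0.842 -0.141  0.095] gap 0.010821787921241704 q [  9.7  31.   97.7   0.1  51.2 -77.3]
```

Emit:
{"name": "carry_out", "arguments": {
  "commands": "0 0 0 -3;0 0 0 -3;0 0 0 -3;0 0 0 -3;0 0 0 -3;0 0 0 -3;0 0 0 -3;0 0 0 0"
}}

```text
time: 9.63
tool_pos: [0.5765, 0.1657, 0.1539]
tcp_rot: [[-0.952, -0.307, 0.001], [-0.307, 0.952, 0.001], [-0.001, 0.001, -1.0]]
force: [1.6, 8.4, 2.7]
finger_gap: 0.0111
gripper_force: 60.2
```

```bash
python3 st.py
```

```text
9.6333 [0.5765 0.1657 0.1539] yaw y 107.88 F [1.6 8.4 2.7] T [ 1.268 -0.031  0.045] gap 0.011090627935255403 q [  9.7  31.   97.7   0.1  51.2 -98.2]
```

Sideways load near the limit. Release, rise, turn the tool back half a turn for the second bite, and re-measure.

Emit:
{"name": "carry_out", "arguments": {
  "commands": "0 0.001 0 0;0 0 0 0;0 0 0 0;0 0 0 0;0 0 0 0;0 0 0 0;0 0 0 0",
  "gripper": 0.6
}}

```text
time: 10.22
tool_pos: [0.576, 0.1657, 0.1538]
tcp_rot: [[-0.952, -0.306, -0.0], [-0.306, 0.952, 0.0], [0.0, 0.0, -1.0]]
force: [0.6, 1.0, -0.2]
finger_gap: 0.0512
gripper_force: 0.0
```

Emit:
{"name": "carry_out", "arguments": {
  "commands": "0 0 -0.03 0;0 0 -0.03 0;0 0 -0.02 0;0 0 0 0;0 0 0 7;0 0 0 7;0 0 0 7;0 0 0 7"
}}

```text
time: 10.88
tool_pos: [0.5757, 0.1657, 0.2331]
tcp_rot: [[-0.983, 0.182, -0.001], [0.182, 0.983, -0.0], [0.001, -0.0, -1.0]]
force: [-0.0, -0.2, -0.2]
finger_gap: 0.0513
gripper_force: 0.0
```

Emit:
{"name": "carry_out", "arguments": {
  "commands": "0 0 0 7;0 0 0 7;0 0 0 7;0 0 0 7;0 0 0 7;0 0 0 7;0 0 0 7;0 0 0 7"
}}

```text
time: 11.55
tool_pos: [0.5758, 0.1657, 0.2331]
tcp_rot: [[-0.399, 0.917, -0.001], [0.917, 0.399, -0.0], [0.0, -0.001, -1.0]]
force: [0.1, 0.1, 0.3]
finger_gap: 0.0511
gripper_force: 0.0
```

Emit:
{"name": "carry_out", "arguments": {
  "commands": "0 0 0 7;0 0 0 7;0 0 0 7;0 0 0 7;0 0 0 7;0 0 0 7;0 0 0 7;0 0 0 7"
}}

```text
time: 12.22
tool_pos: [0.5758, 0.1657, 0.2331]
tcp_rot: [[0.537, 0.843, -0.001], [0.843, -0.537, -0.0], [-0.001, -0.001, -1.0]]
force: [0.1, -0.3, 0.1]
finger_gap: 0.0511
gripper_force: 0.0
```

Emit:
{"name": "carry_out", "arguments": {
  "commands": "0 0 0 7;0 0 0 7;0 0 0 7;0 0 0 7;0 0 0 7;0 0 0 5;0.04 0 0 0;0 0 0 0",
  "gripper": 1
}}

```text
time: 12.88
tool_pos: [0.6174, 0.1789, 0.2327]
tcp_rot: [[0.952, 0.306, 0.001], [0.306, -0.952, 0.0], [0.001, -0.0, -1.0]]
force: [0.1, 0.4, 0.8]
finger_gap: 0.0854
gripper_force: 0.0
```

```bash
python3 st.py; python3 - <<'E'
from h import *
d=grab('wrist');save(d,'w3.png')
E
```

```text
12.8833 [0.6174 0.1789 0.2327] yaw y -72.19 F [0.1 0.4 0.8] T [-0.01   0.009  0.036] gap 0.08540684208140095 q [10.3 29.5 86.6  0.  63.8 82.5]
```

View pics/w3.png

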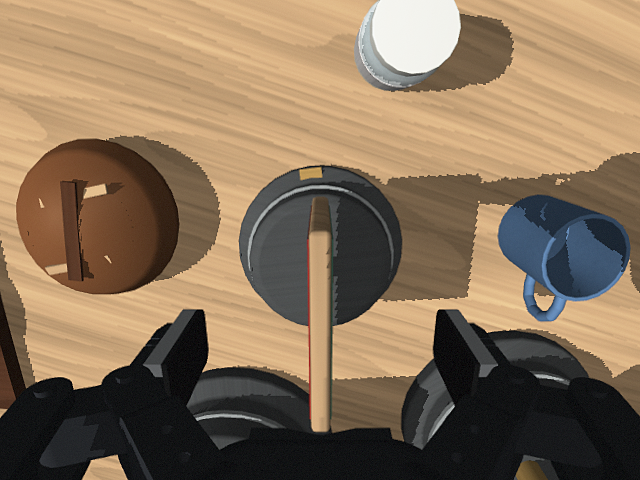

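Wrist view: foot x 239–402, top at y=165; brass plate at (311,174); board top edge from (321,233) to (321,432).

```bash
python3 - <<'E'
from foot import *
d=grab('wrist');im=d['frame']
f,e=foot(d,(225,160,415,340),list(range(185,290,5)));print('foot',f,e)
h=cv2.cvtColor(im,cv2.COLOR_RGB2HSV)
b=cv2.inRange(h,(15,130,120),(32,255,255))[162:188,290:335];ys,xs=np.nonzero(b);u=(xs.mean()+290,ys.mean()+162);print(u,len(xs))
B=onz(d,[u],.014)[0][:2];v=B-f[:2];print('brass',B,np.hypot(*v),np.degrees(np.arctan2(v[1],v[0])))
# tan top strip by rows
for r in(240,270,300,340,380,420):
    m=(h[r,290:350,0]<25)&(h[r,290:350,2]>130)&(h[r,290:350,1]>50)&(h[r,290:350,1]<170);x=np.nonzero(m)[0]+290;print(r,x.min(),x.max(),len(x))
P=onz(d,[[309.5,236],[331.5,236],[311,432],[329,432]],.182);c=P.mean(0);y=(P[0]+P[1]-P[2]-P[3])[:2]
print('ctr',c,'w',np.hypot(*y)/2,np.linalg.norm(P[0]-P[1]),'yaw',np.degrees(np.arctan2(y[1],y[0]))-90)
s=sense();R=np.array(s['tcp_rot']);print('foot in tool',R.T@(np.r_[f[:2],.153]-s['tool_pos']),'board',R.T@(np.r_[c[:2],.153]-s['tool_pos']))
E
```

```text
foot [0.57560142 0.16533348 0.07957729] 0.0002355310548948636
(np.float64(310.6183574879227), np.float64(170.27053140096618)) 207
brass [0.64312473 0.19664471] 0.07442976540335329 24.877619259846266
240 309 329 21
270 309 328 20
300 309 328 20
340 290 349 55
380 307 334 23
420 311 327 17
ctr [0.57282099 0.16486357 0.182     ] w 0.1266939079050454 0.01134093386791193 yaw -72.31179305242706
foot in tool [-0.04077502  0.00029027  0.07956531] board [-0.04356551 -0.00011564  0.07956874]
```

Emit:
{"name": "carry_out", "arguments": {
  "commands": "-0.041 0 0 0;0 0 0 0; 0 0 0.03 0; 0 0 0.025 0; 0 0 0.015 0; 0 0 0.008 0;0 0 0 0"
}}

```text
time: 13.57
tool_pos: [0.574, 0.1652, 0.1544]
tcp_rot: [[0.952, 0.307, -0.003], [0.307, -0.952, -0.0], [-0.003, -0.0, -1.0]]
force: [-0.0, -0.3, -0.9]
finger_gap: 0.0853
gripper_force: 0.0
```

Emit:
{"name": "carry_out", "arguments": {
  "commands": "0 0 0 0;0 0 0 0;0 0 0 0;0 0 0 0;0 0 0 0;0 0 0 0;0 0 0 0;0 0 0 0",
  "gripper": 0.25
}}

```text
time: 14.23
tool_pos: [0.5751, 0.1655, 0.1559]
tcp_rot: [[0.952, 0.307, 0.0], [0.307, -0.952, 0.0], [0.0, -0.0, -1.0]]
force: [0.3, -0.3, 0.5]
finger_gap: 0.0214
gripper_force: 0.0
```

Emit:
{"name": "carry_out", "arguments": {
  "commands": "0 0 0 0;0 0 0 0;0 0 0 0;0 0 0 0;0 0 0 0",
  "gripper": 0
}}

```text
time: 14.65
tool_pos: [0.5751, 0.1654, 0.1559]
tcp_rot: [[0.952, 0.307, 0.0], [0.307, -0.952, 0.0], [0.0, 0.0, -1.0]]
force: [0.0, -0.8, 4.4]
finger_gap: 0.0112
gripper_force: 58.6
```

```bash
python3 st.py
```

```text
14.65 [0.5751 0.1654 0.1559] yaw y -72.14 F [ 0.  -0.8  4.4] T [-0.239  0.176  0.085] gap 0.011215967497327705 q [ 9.7 30.8 97.8 -0.  51.4 81.9]
```

Well centred (under 1 N). Turn on.

Emit:
{"name": "carry_out", "arguments": {
  "commands": "0 0 0 -3;0 0 0 -3;0 0 0 -3;0 0 0 -3;0 0 0 -3;0 0 0 -3;0 0 0 -3;0 0 0 0"
}}

```text
time: 15.32
tool_pos: [0.5751, 0.1653, 0.156]
tcp_rot: [[0.777, 0.629, 0.0], [0.629, -0.777, -0.0], [0.0, 0.0, -1.0]]
force: [-1.1, -1.9, 4.3]
finger_gap: 0.0108
gripper_force: 58.8
```

```bash
python3 st.py
```

```text
15.3167 [0.5751 0.1653 0.156 ] yaw y -51.02 F [-1.1 -1.9  4.3] T [-0.306  0.104  0.048] gap 0.010814889146398825 q [ 9.7 30.8 97.8 -0.  51.4 60.7]
```

Emit:
{"name": "carry_out", "arguments": {
  "commands": "0 0 0 -3;0 0 0 -3;0 0 0 -3;0 0 0 -3;0 0 0 -3;0 0 0 -3;0 0 0 -3;0 0 0 0"
}}

```text
time: 15.98
tool_pos: [0.5752, 0.1653, 0.1559]
tcp_rot: [[0.502, 0.865, 0.0], [0.865, -0.502, -0.0], [0.0, 0.0, -1.0]]
force: [0.1, -3.2, 4.1]
finger_gap: 0.0112
gripper_force: 58.8
```

```bash
python3 st.py
```

```text
15.9833 [0.5752 0.1653 0.1559] yaw y -30.11 F [ 0.1 -3.2  4.1] T [-0.48   0.044 -0.01 ] gap 0.011154630078886977 q [ 9.7 30.8 97.8 -0.  51.4 39.8]
```

Emit:
{"name": "carry_out", "arguments": {
  "commands": "0 0 0 -3;0 0 0 -3;0 0 0 -3;0 0 0 -3;0 0 0 -3;0 0 0 -3;0 0 0 -3;0 0 0 0"
}}

```text
time: 16.65
tool_pos: [0.5753, 0.1653, 0.156]
tcp_rot: [[0.159, 0.987, 0.001], [0.987, -0.159, -0.0], [-0.0, 0.001, -1.0]]
force: [-0.2, -3.5, 3.7]
finger_gap: 0.0109
gripper_force: 58.8
```

```bash
python3 st.py
```

```text
16.65 [0.5753 0.1653 0.156 ] yaw y -9.18 F [-0.2 -3.5  3.7] T [-0.656 -0.028  0.009] gap 0.010944606048835587 q [ 9.7 30.8 97.8 -0.  51.4 18.9]
```

Emit:
{"name": "carry_out", "arguments": {
  "commands": "0 0 0 -3;0 0 0 -3;0 0 0 -3;0 0 0 -3;0 0 0 -3;0 0 0 -3;0 0 0 -3;0 0 0 0"
}}

```text
time: 17.32
tool_pos: [0.5754, 0.1653, 0.156]
tcp_rot: [[-0.204, 0.979, 0.001], [0.979, 0.204, -0.0], [-0.0, 0.001, -1.0]]
force: [1.3, -4.3, 3.8]
finger_gap: 0.0114
gripper_force: 58.8
```

```bash
python3 st.py
```

```text
17.3167 [0.5754 0.1653 0.156 ] yaw y 11.78 F [ 1.3 -4.3  3.8] T [-0.709 -0.236  0.061] gap 0.011402837837143468 q [ 9.7 30.8 97.8 -0.  51.4 -2.1]
```

Remaining 13°, then release, rise and back off to look.

Emit:
{"name": "carry_out", "arguments": {
  "commands": "0 0 0 -3;0 0 0 -3;0 0 0 -3;0 0 0 -3;0 0 0 -1;0 0 0 0;0 0 0 0"
}}

```text
time: 17.9
tool_pos: [0.5755, 0.1653, 0.156]
tcp_rot: [[-0.417, 0.909, 0.001], [0.909, 0.417, -0.0], [-0.001, 0.001, -1.0]]
force: [2.8, -4.7, 4.5]
finger_gap: 0.011
gripper_force: 58.8
```

Emit:
{"name": "carry_out", "arguments": {
  "commands": "0 0 0 0;0 0 0 0;0 0 0 0;0 0 0 0;0 0 0 0;0 0 0 0;0 0 0 0;0 0 0 0",
  "gripper": 0.6
}}

```text
time: 18.57
tool_pos: [0.575, 0.1655, 0.1558]
tcp_rot: [[-0.42, 0.907, -0.0], [0.907, 0.42, 0.0], [0.0, -0.0, -1.0]]
force: [-0.1, 0.6, 0.1]
finger_gap: 0.0511
gripper_force: 0.0
```

Emit:
{"name": "carry_out", "arguments": {
  "commands": "0 0 -0.02 0;0 0 -0.03 0;0 0 -0.03 0;0 0 -0.03 0;0.03 0 0 0;0 0 0 0;0 0 0 0",
  "gripper": 1
}}

```text
time: 19.15
tool_pos: [0.5619, 0.1934, 0.2661]
tcp_rot: [[-0.422, 0.907, 0.0], [0.907, 0.422, 0.0], [-0.0, 0.0, -1.0]]
force: [0.6, -0.5, -0.8]
finger_gap: 0.0855
gripper_force: 0.0
```

```bash
python3 st.py; python3 - <<'E'
from h import *
d=grab('wrist');save(d,'w4.png');save(grab('scene'),'sc4.png')
E
```

```text
19.15 [0.5619 0.1934 0.2661] yaw y 24.94 F [ 0.6 -0.5 -0.8] T [-0.063 -0.021 -0.028] gap 0.08550056523922048 q [ 12.6  23.7  91.3   0.   65.  -12.3]
```

View pics/w4.png

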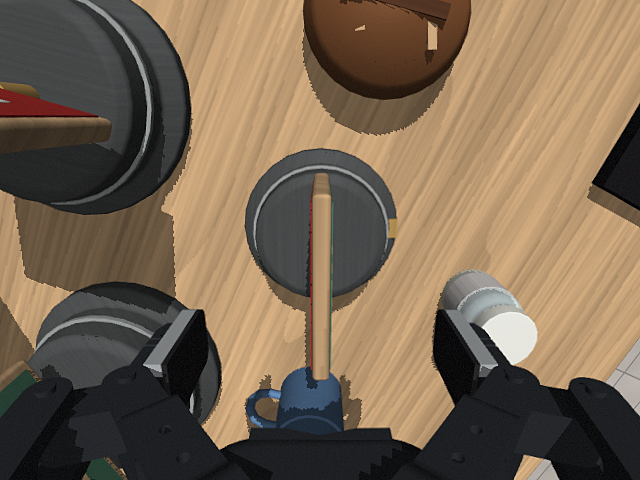

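View pics/sc4.png

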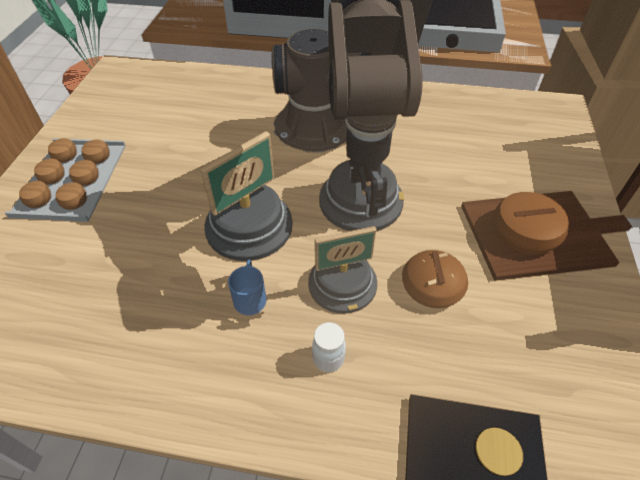

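The scene view shows the green loaf face at (345,250) over the brass mark, which is still at (353,307). Loaf, jar and mug are in place. The wrist view shows the board edge from (321,196) to (320,379) and brass at (393,228). A final check of the angle:

```bash
python3 - <<'E'
from foot import *
d=grab('wrist')
f,e=foot(d,(240,145,405,310),list(range(160,250,5)))
B=onz(d,[[393,228]],.014)[0][:2];v=B-f[:2];print(f,np.hypot(*v),np.degrees(np.arctan2(v[1],v[0])))
P=onz(d,[[321.5,196],[320.5,379]],.182);y=(P[0]-P[1])[:2];print('normal',np.degrees(np.arctan2(y[1],y[0]))-90,np.hypot(*y))
s=sense();print(s['force'],abs(np.array(s['dq'])).max())
E
```

```text
[0.57550166 0.16659172 0.07879324] 0.07519896614765173 22.394182081515297
normal 24.574865026110373 0.12644773964663833
[ 0.07645676  0.0358872  -0.78701814] 0.27481313594687934
```

Sign and stand agree to about 2°, well inside 11°, and the arm is clear of everything.

```bash
python3 -c "
from workcell import ticket;print(ticket.close_job())"
```

```text
the job is handed in; nothing more can be done
None
```

I turned the sign half a turn counterclockwise, the free direction; the green loaf face now looks out over the brass mark to within about 2°, the stand, loaf, jar and mug look unmoved in the final pictures, and the job is handed in (no verdict was returned).

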